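# Inspect a plug's marker through the bench mirror

### The job

Turn the marked plug in its nest until its orange marker faces the white index line, and leave it so. Then turn the spring-return mirror by its blue handle until the camera sees the marker in it - the red dashed line of sight, reflected, meets the marker - and hold the mirror steady there: finish while still holding the handle, for the mirror springs back if let go. Leave everything else on the bench alone.

Things in the scene. Friction and masses are not known exactly. Their poses are not given: they have to be found in the camera images.
- plug (a joint): angle of the marked plug about its upright axis, rad: 0 when the orange marker faces the white index line (and so the mirror), positive counter-clockwise seen from above; range -1.6 to 1.6. It starts between -1.4 and -0.5. It turns stiffly (about 0.04 N m) and stays where it is left; it cannot be lifted out
- plug_grip (a point): centre of the aluminium grip block on top of the plug, on the plug's turning axis, 103.5 mm above the table. The block is 40 mm long (the point's x), 24 mm wide (its y, the easy way to grip) and 37 mm tall (from 85 to 122 mm above the table); below it the dark round plug body is 52 mm across. The x axis points, level, to the side the orange marker is on; z is up
- plug_mark (a point): centre of the round orange marker, 18 mm across, on the side of the marked plug, 60 mm above the table and 28 mm from the plug's axis; its x axis points straight out of the marker. An orange stripe, 9 mm wide, runs up from it and over one half of the top of the grip block
- plug_index (a point): the place, 28 mm from the plug's axis and 60 mm up, where the marker's centre lies when it faces the mirror; right above the white index line, which is 6 mm wide and drawn on the rim of the dark grey round nest (84 mm across, 30 mm tall) under the plug. The nest stands 180 mm from the mirror axis on a flat aluminium arm that leads to the mirror
- mirror (a joint): angle of the mirror about its upright axis, rad: 0 at rest, against its stop; positive counter-clockwise seen from above, up to 1.2. A light spring turns it back to 0 when let go (0.04 N m at rest, 0.08 N m more per rad). The angle needed lies between about 0.25 and 1.0. The line of sight turns by twice this angle
- mirror_grip (a point): centre of the blue handle on top of the mirror, on the mirror's turning axis, 109 mm above the table: a bar 12 mm thick (the point's x, the way to grip it), 40 mm long (its y) and 34 mm tall (from 92 to 126 mm above the table). The x axis points, level, out of the mirror's glass (52 mm square, black frame 58 mm, centre 60 mm up); z is up
- sightline (a point): on the mirror's axis, 60 mm above the table, in the middle of the glass; its x axis points along the camera's line of sight after reflection in the mirror, level. The line of sight is drawn in red dashes: from the lens of the small white camera (fixed, on a second flat arm, lens 135 mm from the mirror) to the mirror, and from the mirror onwards for 150 mm to a small red spot. Turning the mirror by an angle turns this axis by twice that angle, in the same direction
- spare_plug_mid (a point): an unmarked spare plug like the one in the nest, standing upright, 52 mm across, 92 mm tall, loose, about 120 mm behind the mirror; point half-way up; to be left alone
- cap_mid (a point): a yellow round dust cap, 58 mm across, 24 mm tall, loose; point half-way up; to be left alone
- spool_mid (a point): a standing grey spool, 60 mm across, 46 mm tall, loose; point half-way up; to be left alone
- tray_mid (a point): a black open tray of small parts, 100 x 140 x 30 mm, loose; point half-way up; to be left alone
- meter_mid (a point): a grey hand multimeter lying on its back, 170 x 80 mm, 45 mm high with its dial, loose; point half-way up its case; to be left alone
- flux_mid (a point): a small closed jar, 44 mm across, 70 mm tall, loose; point half-way up; to be left alone
- driver_grip (a point): a screwdriver lying on the table, loose; point at its handle; to be left alone
Things that resemble listed ones, but are neither listed nor needed, are in the scene too. Leave any green look-alike of the part that bears plug alone.

How it is judged:
By the outcome, as a careful person would: the job done as asked, in the order asked, and still so for the second after the job is handed in, while the arm keeps its last pose, push and grip.
It also fails if it takes over 48 s, if anything falls off the work surface, if the arm or the gripper's body presses on something with over 40 N, if the wrist force passes 120 N, or if a joint passes its speed limit or range.

### The arm

A 6-joint arm with a two-finger parallel gripper is mounted at the origin on the work surface. World frame = base frame: x ahead of the robot, y to its left, z up, the work surface at z = 0. Lengths are in m, angles in rad, forces in N, time in s.
With the tool pointing down it reaches from about 0.375 to 0.975 m from the base axis. Payload 3.8 kg.
Tool frame: the origin (TCP) lies midway between the tips of the shut fingers; the grasp point (between the pads) lies 19 mm behind it; z points along the fingers, x is the direction in which the jaws open and shut, and the axes are right-handed (so a half turn about z gives the same grasp; the last joint's range is limited). The gripper opens to 88 mm and grips with 3 to 60 N. Pads are 18 mm wide; open, the fingers measure 123 mm over their backs; the gripper's body (75 mm by 187 mm) begins 45 mm behind the grasp point.
Start: joints at [1.179, 0.264, 1.604, -0, 1.274, -0.037], TCP at [0.234, 0.633, 0.239] pointing down, gripper open.
Joint ranges: [-2.63, 2.63], [-0.94, 2.18], [0.31, 2.57], [-1.31, 4.45], [0, 2.66], [-2.55, 2.55]. Speed limits (rad/s): [2.57, 2.57, 3.14, 3.14, 3.14, 3.14].

### API

Orientations are given as a unit quaternion [w, x, y, z].
In Python, from workcell import manip, optics gives the robot as it stands.
- The arm moves only by the shell command python3 -m pendant 'ROWS' [FORCE]. ROWS is JSON, a list of rows, each an object of numbers: "tx", "ty", "tz": the shift along the tool's x, y, z in cm; "wx", "wy", "wz": the turn, a rotation vector about the tool's x, y, z in rad; "grip": the opening, from -1 (shut) to 1 (fully open), so that 0 is half open. A call has 1 to 8 rows; each row is the pose to reach, as a shift and turn from the pose measured when the call began, along the tool's axes at that moment; what a row does not reach only later rows make up. A row lasts 1/8 s, in which the tool goes at most 62.5 mm and 10.7 degrees, less where a joint would pass 70% of its speed; a pose out of reach is approached as far as the arm can. A call with a gripper value outside its range is refused whole. The fingers move at their own pace and stop on an object; FORCE is the grip in N (left out, the last holds). Time passes only in rows, so rows that repeat a pose let the fingers close. It gives the time, the measured TCP pose, the force and the opening at its end, in the units of the state.
- manip.observe(): the state, without advancing time (a new reading comes with each control period).
- optics.read_camera(name): name is "side" or "top" or "wrist"; returns (picture, depth): 400x640x3 uint8, blue, green, red; 400x640 float32, m along the optical axis (not along the pixel's ray), 0 where there is no reading.
- optics.get_calibration(name): a dict with "fovy" (degrees; the focal length in pixels is half the picture's height over the tangent of half this angle, whatever the lens; pixels are square), "cx", "cy" (the principal point, pixels), "D" ([k1, k2, p1, p2, k3] as OpenCV has them; the pictures are not rectified), "T" (4x4, takes a point from camera to world coordinates). Camera axes: x right, y up, looking along -z (the intrinsics and any distortion apply to the point x, -y, -z); pixel columns grow to the right and rows downward; lengths in m; the calibration is good to about 2 mm. A picture is of the moment at which its call begins: read the wrist's pose just before it. get_calibration takes no time and is no camera call; for the wrist camera it gives the pose at the moment of the call.
- manip.hand_in(): hands the job in, once; it reports no verdict.
The state is a dict: "time_s": time; "joint_pos": joint angles; "qvel": joint speeds; "joint_torque": joint torques, N m; "position": TCP position; "tcp_rot": TCP orientation; "wrist_force": force on the tool from outside, world axes, zero at the start; "ft_torque": the same for the moment, N m; "grip_width": opening from 0.0 (shut) to 1.0 (fully open).
Only numpy, scipy, OpenCV 4.12 (cv2) and the standard library are available. Lean on these libraries where they do the work, as an engineer would, in place of code of your own. Each camera call takes 0.05 s, during which the arm holds its last target.

## Working session

There is one attempt and no reset: what is moved stays moved. The work goes in short steps, Python scripts to look and compute and a shell command to move; the robot and the scene stay as the last step left them, time stands still between calls to the robot, and variables do not carry over. Pictures are saved under pics/ and viewed, and the job is handed in when it is done.

```bash
mkdir -p pics; ls; cat > h.py <<'E'
import numpy as np, cv2
from workcell import manip, optics
def K(c):
    f=200/np.tan(np.radians(c["fovy"])/2)
    return np.array([[f,0,c["cx"]],[0,f,c["cy"]],[0,0,1.]])
def ray(c,uv):
    p=cv2.undistortPoints(np.array(uv,float).reshape(-1,1,2),K(c),np.array(c["D"],float)).reshape(-1,2)
    d=np.c_[p[:,0],-p[:,1],-np.ones(len(p))]
    T=np.array(c["T"]); return T[:3,3], d@T[:3,:3].T
def onz(c,uv,z):
    o,d=ray(c,uv); return o+d*((z-o[2])/d[:,2])[:,None]
def proj(c,P):
    T=np.linalg.inv(np.array(c["T"])); p=np.atleast_2d(P)@T[:3,:3].T+T[:3,3]
    p=p*[1,-1,-1]
    return cv2.projectPoints(p,np.zeros(3),np.zeros(3),K(c),np.array(c["D"],float))[0].reshape(-1,2)
E
python3 - <<'E'
from h import *
s=manip.observe(); print(s)
for n in ("side","top","wrist"):
    c=optics.get_calibration(n); p,d=optics.read_camera(n)
    cv2.imwrite(f"pics/{n}0.png",p); np.savez(f"{n}0.npz",p=p,d=d); print(n,c["T"],c["fovy"],c["D"])
E
```

```text
pics
{'time_s': 0.0, 'joint_pos': array([ 1.17909543e+00,  2.64764477e-01,  1.60534445e+00,  3.43493692e-05,
        1.27369052e+00, -3.68907702e-02]), 'qvel': array([-0.00030973,  0.00034388,  0.00060111,  0.00058573, -0.00178242,
        0.00147558]), 'joint_torque': array([ 2.28887708e-03, -5.02120042e+01, -3.56872594e+01,  7.30632758e-02,
        2.96786358e-02, -1.68555271e-04]), 'position': array([0.2342229 , 0.63231775, 0.23739632]), 'tcp_rot': array([ 5.82639876e-04,  8.20798437e-01,  5.71216866e-01, -9.37167151e-04]), 'wrist_force': array([ 0.06547149,  0.36336249, -0.13230435]), 'ft_torque': array([-0.02193536,  0.03645829,  0.03705469]), 'grip_width': 0.9935799276296226}
side [[ 0.93515085  0.18263641 -0.30354048  0.10778713]
 [-0.35401857  0.51276077 -0.78214273 -1.18668984]
 [ 0.01279591  0.8388804   0.54416535  0.91323149]
 [ 0.          0.          0.          1.        ]] 45.98509909843511 [0.01547424 0.         0.         0.         0.        ]
top [[ 0.02611036  0.99129363 -0.12905501  0.40811849]
 [-0.99951891  0.02372649 -0.01997511 -0.02815237]
 [-0.01673917  0.12951448  0.99143623  1.26661995]
 [ 0.          0.          0.          1.        ]] 48.492227648887045 [-0.00169253  0.          0.          0.          0.        ]
wrist [[ 0.34749626 -0.90274339 -0.25357587  0.16952892]
 [ 0.93767767  0.33378745  0.09667746  0.65797271]
 [-0.00263449 -0.27136749  0.96247221  0.38331073]
 [ 0.          0.          0.          1.        ]] 67.64765163425557 [-0.00781853  0.          0.          0.          0.        ]
```

View pics/top0.png

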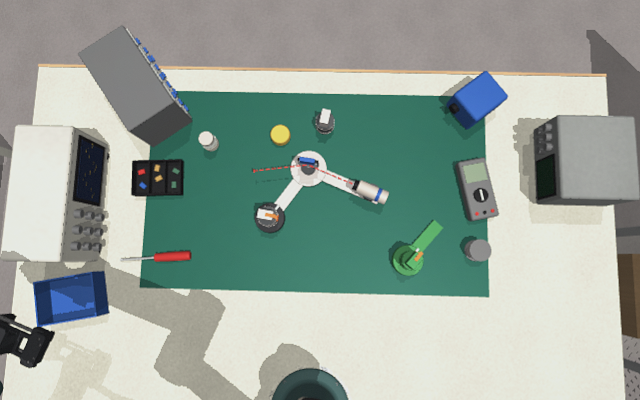

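View pics/side0.png

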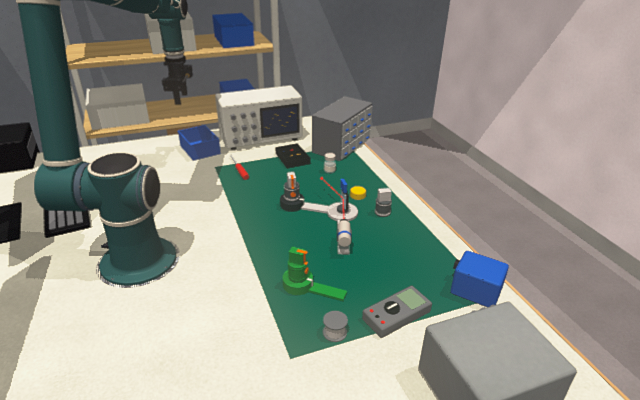

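View pics/wrist0.png

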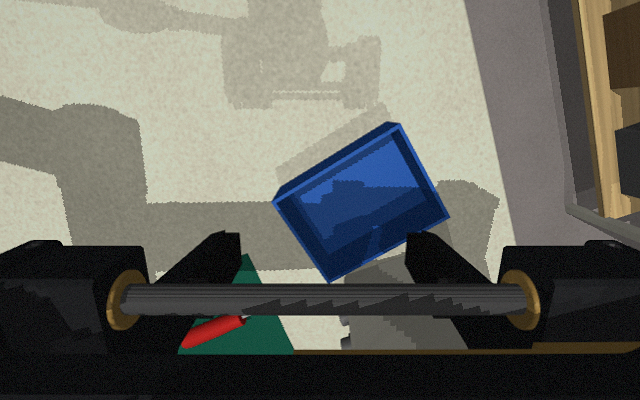

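Top view: the marked plug is near (268,214), the blue mirror handle near (308,162), the camera near (370,190), and the sightline ends near (254,171). The green look-alike is at (410,258). Next I zoom in and measure.

```bash
python3 - <<'E'
from h import *
p=np.load("top0.npz")["p"]; s=np.load("side0.npz")["p"]
cv2.imwrite("pics/topz.png",cv2.resize(p[140:240,235:395],None,fx=5,fy=5,interpolation=cv2.INTER_CUBIC))
cv2.imwrite("pics/sidez.png",cv2.resize(s[155:265,265:405],None,fx=5,fy=5,interpolation=cv2.INTER_CUBIC))
c=optics.get_calibration("top")
for n,uv,z in [("plug top",(266,213.5),.122),("handle",(308,161),.126),("spot",(254,171),.06),("mirror base",(308,168),.01),("cap",(280,135),.024),("spare",(324,117),.09),("flux",(208,140),.07)]:
    print(n,onz(c,[uv],z)[0].round(4))
E
```

```text
plug top [0.5165 0.1239 0.122 ]
handle [0.657  0.0188 0.126 ]
spot [0.6398 0.1703 0.06  ]
mirror base [0.6617 0.0229 0.01  ]
cap [0.7538 0.1058 0.024 ]
spare [ 0.7886 -0.0201  0.09  ]
flux [0.7224 0.3006 0.07  ]
```

View pics/topz.png

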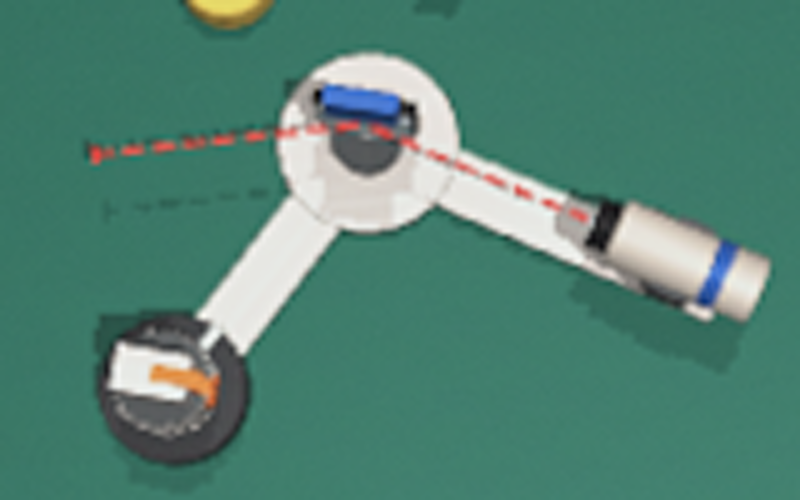

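View pics/sidez.png

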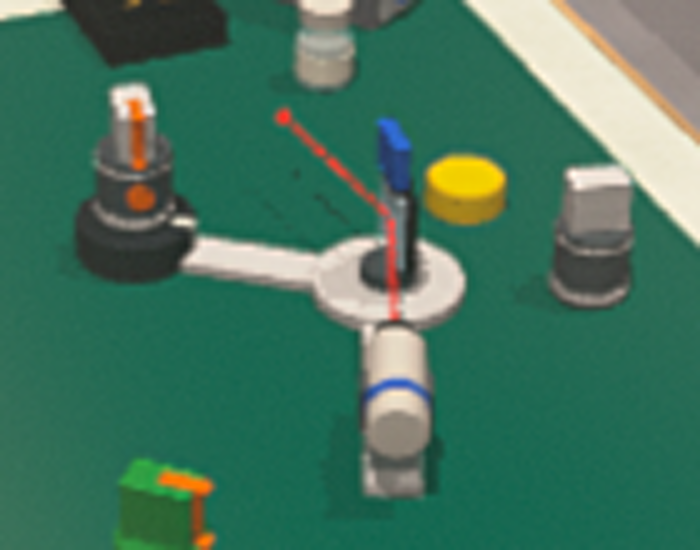

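```bash
python3 -m pendant '[{"tx":-53,"ty":56.5,"tz":2,"wz":1.2,"grip":1},{"tx":-53,"ty":56.5,"tz":2,"wz":1.2,"grip":1},{"tx":-53,"ty":56.5,"tz":2,"wz":1.2,"grip":1},{"tx":-53,"ty":56.5,"tz":2,"wz":1.2,"grip":1},{"tx":-53,"ty":56.5,"tz":2,"wz":1.2,"grip":1},{"tx":-53,"ty":56.5,"tz":2,"wz":1.2,"grip":1},{"tx":-53,"ty":56.5,"tz":2,"wz":1.2,"grip":1},{"tx":-53,"ty":56.5,"tz":2,"wz":1.2,"grip":1}]'
```

```text
schema error: expected keys tx, ty, tz, wx, wy, wz, grip
```

```bash
python3 -m pendant '[{"tx":-53,"ty":56.5,"tz":2,"wx":0,"wy":0,"wz":1.2,"grip":1},{"tx":-53,"ty":56.5,"tz":2,"wx":0,"wy":0,"wz":1.2,"grip":1},{"tx":-53,"ty":56.5,"tz":2,"wx":0,"wy":0,"wz":1.2,"grip":1},{"tx":-53,"ty":56.5,"tz":2,"wx":0,"wy":0,"wz":1.2,"grip":1},{"tx":-53,"ty":56.5,"tz":2,"wx":0,"wy":0,"wz":1.2,"grip":1},{"tx":-53,"ty":56.5,"tz":2,"wx":0,"wy":0,"wz":1.2,"grip":1},{"tx":-53,"ty":56.5,"tz":2,"wx":0,"wy":0,"wz":1.2,"grip":1},{"tx":-53,"ty":56.5,"tz":2,"wx":0,"wy":0,"wz":1.2,"grip":1}]'
cat >> h.py <<'E'
from scipy.spatial.transform import Rotation as R
def pose():
    s=manip.observe(); q=np.array(s["tcp_rot"]); return np.array(s["position"]), R.from_quat(q[[1,2,3,0]]), s
def go(target, ang):
    """shift (cm) & turn to get TCP to target, tool down, tool-x at angle ang"""
    p,r,s=pose()
    x=np.array([np.cos(ang),np.sin(ang),0]); z=np.array([0,0,-1.]); y=np.cross(z,x)
    t=r.inv().apply(np.array(target)-p)*100
    w=(r.inv()*R.from_matrix(np.c_[x,y,z])).as_rotvec()
    xa=r.apply([1,0,0])
    print("pos",p.round(4),"xang",round(np.arctan2(xa[1],xa[0]),4),"shift",t.round(2),"rot",w.round(4),"dist",np.linalg.norm(t).round(1),"t",s["time_s"],"F",s["wrist_force"].round(1),"g",s["grip_width"])
E
python3 -c "
from h import *
go([.58,-.06,.22],0)"
```

```text
time_s: 1.15
position: [0.4577, 0.1836, 0.2257]
tcp_rot: [0.001, 1.0, 0.008, -0.0]
wrist_force: [-0.3, 0.1, 0.7]
grip_width: 1.0
pos [0.4577 0.1836 0.2257] xang 0.0156 shift [11.85 24.55  0.6 ] rot [0.0014 0.0002 0.0156] dist 27.3 t 1.15 F [-0.3  0.1  0.7] g 0.9999353626251803
```

```bash
python3 -m pendant '[{"tx":11.8,"ty":24.5,"tz":0.5,"wx":0,"wy":0,"wz":0.015,"grip":1},{"tx":11.8,"ty":24.5,"tz":0.5,"wx":0,"wy":0,"wz":0.015,"grip":1},{"tx":11.8,"ty":24.5,"tz":0.5,"wx":0,"wy":0,"wz":0.015,"grip":1},{"tx":11.8,"ty":24.5,"tz":0.5,"wx":0,"wy":0,"wz":0.015,"grip":1},{"tx":11.8,"ty":24.5,"tz":0.5,"wx":0,"wy":0,"wz":0.015,"grip":1},{"tx":11.8,"ty":24.5,"tz":0.5,"wx":0,"wy":0,"wz":0.015,"grip":1},{"tx":11.8,"ty":24.5,"tz":0.5,"wx":0,"wy":0,"wz":0.015,"grip":1}]'
python3 - <<'E'
from h import *
import pickle
c=optics.get_calibration("wrist"); p,d=optics.read_camera("wrist")
cv2.imwrite("pics/w1.png",p); pickle.dump((p,d,c),open("w1.pkl","wb"))
E
```

```text
time_s: 2.02
position: [0.5788, -0.0583, 0.2206]
tcp_rot: [0.0, 1.0, 0.001, -0.001]
wrist_force: [1.0, 0.1, -0.2]
grip_width: 0.998
```

View pics/w1.png

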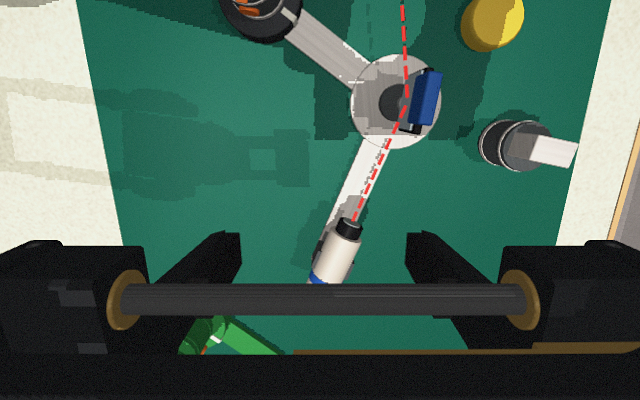

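The wrist view shows the mirror at (400,100), but the plug is cut off at the top near (260,5). I'll shift about 9 cm towards +y.

```bash
python3 -m pendant '[{"tx":0,"ty":-9,"tz":-1,"wx":0,"wy":0,"wz":0,"grip":1},{"tx":0,"ty":-9,"tz":-1,"wx":0,"wy":0,"wz":0,"grip":1},{"tx":0,"ty":-9,"tz":-1,"wx":0,"wy":0,"wz":0,"grip":1},{"tx":0,"ty":-9,"tz":-1,"wx":0,"wy":0,"wz":0,"grip":1}]'
python3 - <<'E'
from h import *
import pickle
c=optics.get_calibration("wrist"); p,d=optics.read_camera("wrist")
cv2.imwrite("pics/w2.png",p); pickle.dump((p,d,c),open("w2.pkl","wb"))
cv2.imwrite("pics/w2z.png",cv2.resize(p[20:240,200:460],None,fx=2.7,fy=2.7,interpolation=cv2.INTER_CUBIC))
E
```

```text
time_s: 2.58
position: [0.5782, 0.0326, 0.2308]
tcp_rot: [0.001, 1.0, 0.002, -0.001]
wrist_force: [0.0, -0.4, -0.2]
grip_width: 0.999
```

View pics/w2.png

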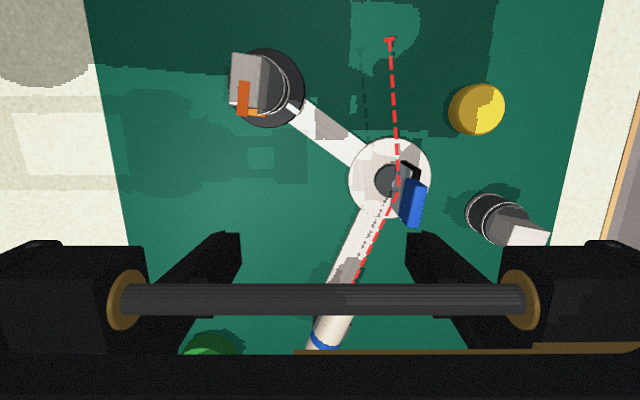

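View pics/w2z.png

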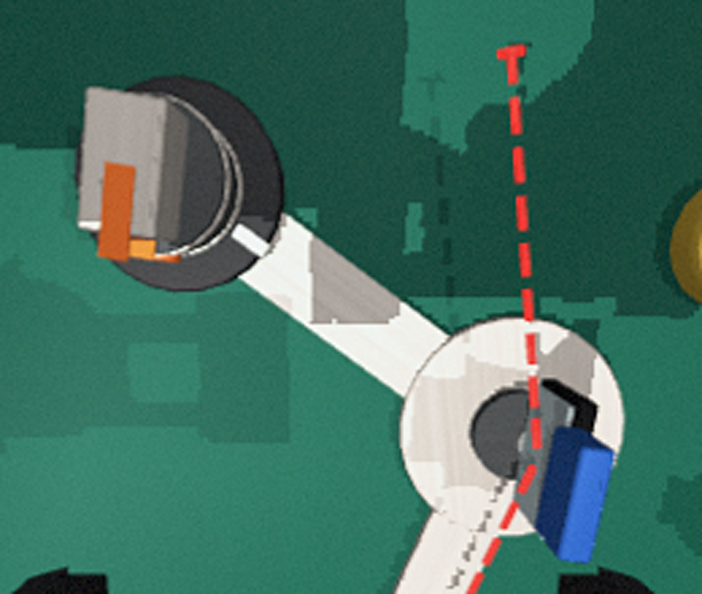

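```bash
cat >> h.py <<'E'
def cloud(c,d):
    v,u=np.mgrid[0:400,0:640]
    o,r=ray(c,np.c_[u.ravel(),v.ravel()])
    P=o+r*d.reshape(-1,1); P[d.ravel()<=0]=np.nan
    return P.reshape(400,640,3)
E
python3 - <<'E'
from h import *
import pickle
p,d,c=pickle.load(open("w2.pkl","rb")); P=cloud(c,d)
hsv=cv2.cvtColor(p,cv2.COLOR_BGR2HSV)
def rect(m,z,name):
    n,l,s,_=cv2.connectedComponentsWithStats(m.astype(np.uint8)); k=1+np.argmax(s[1:,4]); m=l==k
    v,u=np.nonzero(m); X=onz(c,np.c_[u,v],z)
    r=cv2.minAreaRect((X[:,:2]*1000).astype(np.float32)); b=cv2.boxPoints(r)
    e=sorted([b[1]-b[0],b[2]-b[1]],key=np.linalg.norm)[1]
    print(name,m.sum(),"c",np.round(r[0],1),"size",np.round(r[1],1),"long ang",np.arctan2(e[1],e[0]).round(3), "medz",np.nanmedian(P[m][:,2]).round(4))
    # PCA
    Y=X[:,:2]-X[:,:2].mean(0); w,V=np.linalg.eigh(Y.T@Y); print("  mean",X.mean(0).round(4),"pca",np.arctan2(V[1,1],V[0,1]).round(3)); return m
U,V=np.meshgrid(range(640),range(400)); Z=P[:,:,2]
a=rect((Z>.1185)&(Z<.127)&(U>215)&(U<300)&(V<130),.122,"plugtop")
b=rect((Z>.122)&(Z<.131)&(U>380)&(U<440)&(V>140)&(V<240),.126,"handle")
red=((hsv[...,0]<6)|(hsv[...,0]>174))&(hsv[...,1]>150)&(hsv[...,2]>150)&(V<275)&(U>340)
v,u=np.nonzero(red); X=onz(c,np.c_[u,v],.06)
o=a*255
for n,m in(("out",X[:,1]>.03),("in",X[:,1]<.0)):
    Y=X[m][:,:2]; vx,vy,x0,y0=cv2.fitLine((Y*1000).astype(np.float32),cv2.DIST_HUBER,0,.01,.01).ravel()
    print(n,m.sum(),np.arctan2(vy,vx).round(4),x0,y0, Y[Y[:,1].argmax()],Y[Y[:,1].argmin()]); 
    if n=="out": L1=(vx,vy,x0,y0)
    else: L2=(vx,vy,x0,y0)
A=np.array([[L1[0],-L2[0]],[L1[1],-L2[1]]]); t=np.linalg.solve(A,[L2[2]-L1[2],L2[3]-L1[3]]); print("isect",L1[2]+t[0]*L1[0],L1[3]+t[0]*L1[1])
# discs
w=(p.min(2)>150)&(np.abs(U-390)<45)&(np.abs(V-180)<45)
print("base z",np.nanmedian(Z[w]), "nest z", np.nanmedian(Z[95:120,255:290]))
vis=p.copy(); vis[a]=(0,255,0); vis[b]=(0,255,255); vis[red]=(255,0,255)
cv2.imwrite("pics/w2m.png",cv2.resize(vis[20:240,200:460],None,fx=2.7,fy=2.7,interpolation=cv2.INTER_NEAREST))
E
```

```text
plugtop 1652 c [515.3 124.1] size [47.5 23.5] long ang 1.424 medz 0.1219
  mean [0.5156 0.1266 0.122 ] pca 1.402
handle 603 c [660.2  23.9] size [39.9 12.6] long ang 1.442 medz 0.1256
  mean [0.6604 0.0243 0.126 ] pca 1.441
out 391 -1.4359 649.4556 111.33282 [0.64516703 0.17316543] [0.65906442 0.03065367]
in 143 1.1802 635.27356 -42.174885 [ 6.53464718e-01 -2.47576085e-04] [ 0.61833421 -0.08179036]
isect 661.61005 21.79586
base z 0.011532156243168445 nest z 0.0759073098589477
```

View pics/w2m.png

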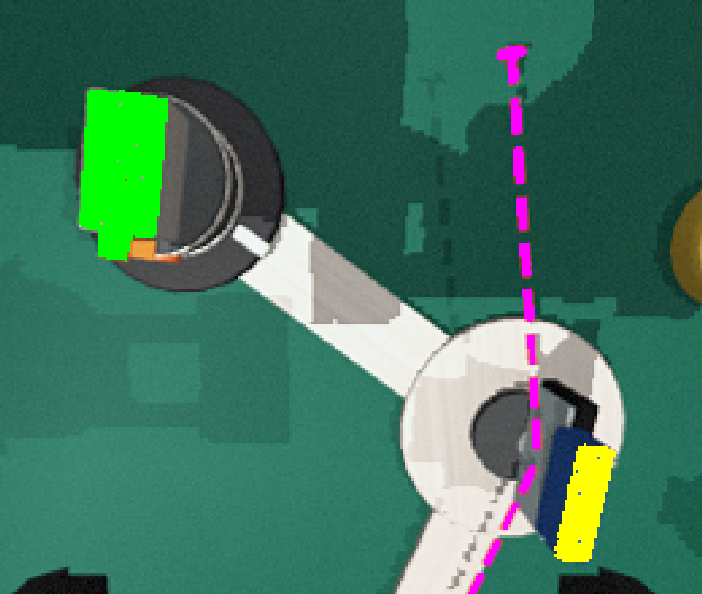

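```bash
python3 - <<'E'
from h import *
import pickle
p,d,c=pickle.load(open("w2.pkl","rb")); P=cloud(c,d)
hsv=cv2.cvtColor(p,cv2.COLOR_BGR2HSV); U,V=np.meshgrid(range(640),range(400)); Z=P[:,:,2]
m=(Z>.1185)&(Z<.127)&(U>215)&(U<300)&(V<130)
o=(hsv[...,0]>5)&(hsv[...,0]<22)&(hsv[...,1]>130)
def mm(M,z): v,u=np.nonzero(M); return (onz(c,np.c_[u,v],z)[:,:2]*1000).astype(np.float32)
g=m.astype(np.uint8); g=cv2.morphologyEx(g,cv2.MORPH_CLOSE,np.ones((3,3))); g=cv2.morphologyEx(g,cv2.MORPH_OPEN,np.ones((17,17)))>0
r=cv2.minAreaRect(mm(g,.122)); b=cv2.boxPoints(r); print("block",r, np.arctan2(*(b[1]-b[0])[::-1]),np.arctan2(*(b[2]-b[1])[::-1]))
# stripe on top
s=mm(m&o,.122); print("stripe mean",s.mean(0),cv2.minAreaRect(s))
# white base disc: pixels with world z~.0115, radius
b2=(Z>.007)&(Z<.016)&(p.min(2)>90)
n,l,st,_=cv2.connectedComponentsWithStats(b2.astype(np.uint8)); k=1+np.argmax(st[1:,4]); X=mm(l==k,.0115)
near=np.hypot(*(X-[661,23]).T)
cnt=max(cv2.findContours((l==k).astype(np.uint8),0,1)[0],key=len).reshape(-1,2).astype(float)
Y=onz(c,cnt,.0115)[:,:2]*1000; q=Y[(Y[:,0]>661)|(Y[:,1]>45)&(Y[:,0]>640)]
from scipy.optimize import least_squares
f=least_squares(lambda a:np.hypot(q[:,0]-a[0],q[:,1]-a[1])-a[2],[661,23,40],loss="soft_l1"); print("disc",f.x,len(q),np.abs(f.fun).max())
# arm axis: points between 52 and 125 mm from mirror
A=X[(near>50)&(X[:,1]>40)&(X[:,0]<640)]; rr=cv2.minAreaRect(A);print("arm",rr); L=cv2.fitLine(A,cv2.DIST_L2,0,.01,.01).ravel(); print(L,np.arctan2(L[1],L[0]))
# index line: z~.03 white
i=(Z>.026)&(Z<.034)&(p.min(2)>150)&(U<310)&(V>85); x=mm(i,.03); print("idx",len(x),x.mean(0),cv2.minAreaRect(x))
# nest rim top
dk=(Z>.026)&(Z<.034)&(U>220)&(U<320)&(V<140); 
cn=max(cv2.findContours(dk.astype(np.uint8),0,1)[0],key=len).reshape(-1,2).astype(float); y=onz(c,cn,.03)[:,:2]*1000
w=np.hypot(*(y-[515,124]).T)>37; y=y[w]
f=least_squares(lambda a:np.hypot(y[:,0]-a[0],y[:,1]-a[1])-a[2],[515,124,42],loss="soft_l1"); print("nest",f.x,len(y),np.abs(f.fun).max())
E
```

```text
block ((515.7982177734375, 127.02165985107422), (41.517982482910156, 23.462570190429688), 81.70575714111328) -0.14476156 1.4260343
stripe mean [513.0696  114.21411] ((513.1871337890625, 114.1536865234375), (27.254371643066406, 9.841512680053711), 81.15316772460938)
disc [661.50374831  26.0185378   47.42359465] 182 30.225975864555895
arm ((588.295654296875, 80.9231185913086), (42.6207275390625, 96.66053009033203), 54.378414154052734)
[ 8.2186049e-01 -5.6968880e-01  5.8436066e+02  7.8614120e+01] -0.6061271
idx 80 [543.24023 107.05499] ((536.5460205078125, 107.46270751953125), (11.480070114135742, 27.926618576049805), 87.67449951171875)
nest [515.73323167 127.4954361   40.74846877] 170 6.360899265103292
```

```bash
python3 -c "
from h import *
go([.5158,.1272,.16],-.145)
go([.5158,.1272,.091],-.145)"
```

```text
pos [0.5782 0.032  0.2307] xang 0.0028 shift [-6.21 -9.54  7.06] rot [0.0013 0.0011 0.1478] dist 13.4 t 2.625 F [-0.  -0.9 -0.6] g 1.0030963171248468
pos [0.5782 0.032  0.2307] xang 0.0028 shift [-6.2  -9.55 13.96] rot [0.0013 0.0011 0.1478] dist 18.0 t 2.625 F [-0.  -0.9 -0.6] g 1.0030963171248468
```

```bash
python3 -m pendant '[{"tx":-6.2,"ty":-9.55,"tz":5,"wx":0,"wy":0,"wz":0.148,"grip":0.5},{"tx":-6.2,"ty":-9.55,"tz":7,"wx":0,"wy":0,"wz":0.148,"grip":0.5},{"tx":-6.2,"ty":-9.55,"tz":7,"wx":0,"wy":0,"wz":0.148,"grip":0.5},{"tx":-6.2,"ty":-9.55,"tz":7,"wx":0,"wy":0,"wz":0.148,"grip":0.5},{"tx":-6.2,"ty":-9.55,"tz":7,"wx":0,"wy":0,"wz":0.148,"grip":0.5},{"tx":-6.2,"ty":-9.55,"tz":7,"wx":0,"wy":0,"wz":0.148,"grip":0.5}]'
python3 -c "
from h import *
go([.5158,.1272,.091],-.145)"
```

```text
time_s: 3.38
position: [0.5176, 0.1265, 0.162]
tcp_rot: [0.0, 0.997, -0.073, 0.001]
wrist_force: [-0.7, -0.1, -0.1]
grip_width: 0.75
pos [0.5176 0.1265 0.162 ] xang -0.1468 shift [-0.2  -0.05  7.1 ] rot [ 0.0007 -0.0016 -0.0018] dist 7.1 t 3.375 F [-0.7 -0.1 -0.1] g 0.7499812662398122
```

```bash
python3 -m pendant '[{"tx":-0.2,"ty":-0.05,"tz":5,"wx":0,"wy":0,"wz":0,"grip":0.5},{"tx":-0.2,"ty":-0.05,"tz":7,"wx":0,"wy":0,"wz":0,"grip":0.5},{"tx":-0.2,"ty":-0.05,"tz":7.1,"wx":0,"wy":0,"wz":0,"grip":0.5},{"tx":-0.2,"ty":-0.05,"tz":7.1,"wx":0,"wy":0,"wz":0,"grip":0.5}]'
python3 - <<'E'
from h import *
go([.5158,.1272,.091],-.145)
p,d=optics.read_camera("top"); q,d=optics.read_camera("wrist")
cv2.imwrite("pics/t3.png",np.vstack([cv2.resize(p[170:240,225:325],(640,448)),])); cv2.imwrite("pics/w3.png",q)
E
```

```text
time_s: 3.88
position: [0.5171, 0.127, 0.0923]
tcp_rot: [0.0, 0.997, -0.074, 0.002]
wrist_force: [0.9, 0.2, -0.2]
grip_width: 0.749
pos [0.5171 0.127  0.0923] xang -0.1474 shift [-0.13  0.    0.13] rot [ 0.     -0.0036 -0.0024] dist 0.2 t 3.875 F [ 0.9  0.2 -0.2] g 0.7487901102152374
```

View pics/w3.png

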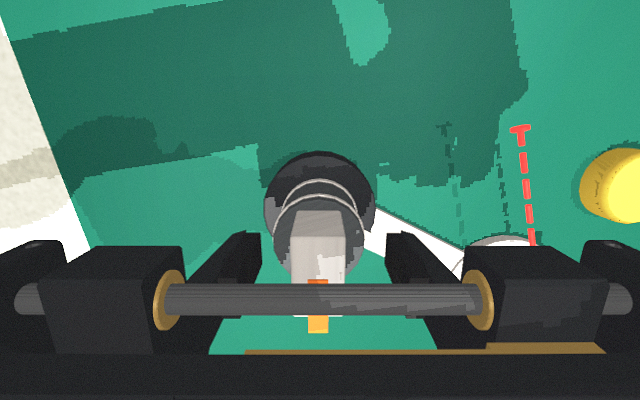

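The block at (318,270) sits centrally between the fingers. Closing at 20 N.

```bash
python3 -m pendant '[{"tx":-0.1,"ty":0,"tz":0.1,"wx":0,"wy":0,"wz":0,"grip":-0.2},{"tx":-0.1,"ty":0,"tz":0.1,"wx":0,"wy":0,"wz":0,"grip":-0.7},{"tx":-0.1,"ty":0,"tz":0.1,"wx":0,"wy":0,"wz":0,"grip":-0.7},{"tx":-0.1,"ty":0,"tz":0.1,"wx":0,"wy":0,"wz":0,"grip":-0.7},{"tx":-0.1,"ty":0,"tz":0.1,"wx":0,"wy":0,"wz":0,"grip":-0.7}]' 20
python3 -c "
from h import *
go([.5158,.1272,.091],-.145+1.093);s=pose()[2];print(s['ft_torque'],s['wrist_force'])"
```

```text
time_s: 4.6
position: [0.515, 0.1276, 0.0916]
tcp_rot: [0.0, 0.997, -0.074, 0.001]
wrist_force: [-4.6, 0.8, 4.4]
grip_width: 0.267
pos [0.515  0.1276 0.0916] xang -0.1473 shift [0.08 0.03 0.06] rot [ 7.0000e-04 -1.3000e-03 -1.0953e+00] dist 0.1 t 4.6 F [-4.6  0.8  4.4] g 0.2673178884854644
[ 0.11016623  0.87773185 -0.0213035 ] [-4.60250359  0.79234855  4.41034147]
```

```bash
python3 -m pendant '[{"tx":0,"ty":0,"tz":0,"wx":0,"wy":0,"wz":-0.15,"grip":-0.7},{"tx":0,"ty":0,"tz":0,"wx":0,"wy":0,"wz":-0.3,"grip":-0.7},{"tx":0,"ty":0,"tz":0,"wx":0,"wy":0,"wz":-0.45,"grip":-0.7},{"tx":0,"ty":0,"tz":0,"wx":0,"wy":0,"wz":-0.6,"grip":-0.7},{"tx":0,"ty":0,"tz":0,"wx":0,"wy":0,"wz":-0.75,"grip":-0.7},{"tx":0,"ty":0,"tz":0,"wx":0,"wy":0,"wz":-0.9,"grip":-0.7},{"tx":0,"ty":0,"tz":0,"wx":0,"wy":0,"wz":-1.03,"grip":-0.7},{"tx":0,"ty":0,"tz":0,"wx":0,"wy":0,"wz":-1.093,"grip":-0.7}]'
python3 -c "
from h import *
go([.5158,.1272,.091],-.145+1.093);s=pose()[2];print(s['ft_torque'],s['wrist_force'])"
```

```text
time_s: 5.6
position: [0.5142, 0.1273, 0.0916]
tcp_rot: [0.0, 0.89, 0.457, -0.0]
wrist_force: [-4.4, -1.2, 3.9]
grip_width: 0.274
pos [0.5142 0.1273 0.0916] xang 0.9482 shift [0.08 0.13 0.06] rot [0.0001 0.0008 0.0002] dist 0.2 t 5.6 F [-4.4 -1.2  3.9] g 0.27445949211845094
[-0.08854396  0.54110079 -0.08392015] [-4.43453201 -1.16327138  3.94170739]
```

```bash
python3 -m pendant '[{"tx":0,"ty":0,"tz":0,"wx":0,"wy":0,"wz":0,"grip":0.3},{"tx":0,"ty":0,"tz":0,"wx":0,"wy":0,"wz":0,"grip":0.3},{"tx":0,"ty":0,"tz":0,"wx":0,"wy":0,"wz":0,"grip":0.3},{"tx":0,"ty":0,"tz":-5,"wx":0,"wy":0,"wz":0,"grip":0.3},{"tx":0,"ty":0,"tz":-10,"wx":0,"wy":0,"wz":0,"grip":0.3},{"tx":0,"ty":0,"tz":-13,"wx":0,"wy":0,"wz":0,"grip":0.3}]'
python3 -c "
from h import *
go([.578,.033,.231],0)"
```

```text
time_s: 6.35
position: [0.5155, 0.1277, 0.2247]
tcp_rot: [0.001, 0.89, 0.456, 0.002]
wrist_force: [-0.2, -0.2, 0.4]
grip_width: 0.651
pos [0.5155 0.1277 0.2247] xang 0.9478 shift [-4.04 10.6  -0.61] rot [ 0.0016 -0.0032  0.9478] dist 11.4 t 6.35 F [-0.2 -0.2  0.4] g 0.6512596102413352
```

```bash
python3 -m pendant '[{"tx":-4,"ty":10.6,"tz":-0.6,"wx":0,"wy":0,"wz":0.95,"grip":0.3},{"tx":-4,"ty":10.6,"tz":-0.6,"wx":0,"wy":0,"wz":0.95,"grip":0.3},{"tx":-4,"ty":10.6,"tz":-0.6,"wx":0,"wy":0,"wz":0.95,"grip":0.3},{"tx":-4,"ty":10.6,"tz":-0.6,"wx":0,"wy":0,"wz":0.95,"grip":0.3},{"tx":-4,"ty":10.6,"tz":-0.6,"wx":0,"wy":0,"wz":0.95,"grip":0.3},{"tx":-4,"ty":10.6,"tz":-0.6,"wx":0,"wy":0,"wz":0.95,"grip":0.3},{"tx":-4,"ty":10.6,"tz":-0.6,"wx":0,"wy":0,"wz":0.95,"grip":0.3},{"tx":-4,"ty":10.6,"tz":-0.6,"wx":0,"wy":0,"wz":0.95,"grip":0.3}]'
python3 - <<'E'
from h import *
import pickle
go([.578,.033,.231],0)
c=optics.get_calibration("wrist"); p,d=optics.read_camera("wrist")
cv2.imwrite("pics/w4.png",p); pickle.dump((p,d,c),open("w4.pkl","wb"))
cv2.imwrite("pics/w4z.png",cv2.resize(p[20:240,200:460],None,fx=2.7,fy=2.7,interpolation=cv2.INTER_CUBIC))
P=cloud(c,d); hsv=cv2.cvtColor(p,cv2.COLOR_BGR2HSV); U,V=np.meshgrid(range(640),range(400)); Z=P[:,:,2]
def mm(M,z): v,u=np.nonzero(M); return (onz(c,np.c_[u,v],z)[:,:2]*1000).astype(np.float32)
m=(Z>.1185)&(Z<.127)&(U>205)&(U<310)&(V<140)
o=(hsv[...,0]>5)&(hsv[...,0]<22)&(hsv[...,1]>130)
g=m.astype(np.uint8); g=cv2.morphologyEx(g,cv2.MORPH_CLOSE,np.ones((3,3)));
r=cv2.minAreaRect(mm((g>0)&~cv2.dilate(((m&o)*1).astype(np.uint8),np.ones((3,3))).astype(bool),.122)); b=cv2.boxPoints(r); print("block",r, [np.arctan2(*(b[i+1]-b[i])[::-1]) for i in(0,1)])
s=mm(m&o,.122); r=cv2.minAreaRect(s); L=cv2.fitLine(s,cv2.DIST_L2,0,.01,.01).ravel(); print("stripe",s.mean(0),r,np.arctan2(L[1],L[0]))
E
```

```text
time_s: 7.35
position: [0.5782, 0.0334, 0.2309]
tcp_rot: [-0.0, 1.0, -0.0, 0.002]
wrist_force: [1.1, 0.3, -0.6]
grip_width: 0.649
pos [0.5782 0.0334 0.2309] xang -0.0004 shift [-0.02  0.04 -0.01] rot [-0.     -0.0035 -0.0004] dist 0.0 t 7.35 F [ 1.1  0.3 -0.6] g 0.6489964355728057
block ((515.86865234375, 127.87432861328125), (24.112911224365234, 39.665252685546875), 52.928367614746094) [np.float32(-0.6470222), np.float32(0.923774)]
stripe [526.3259  119.88656] ((526.3499145507812, 119.90174865722656), (9.086910247802734, 27.215206146240234), 53.955142974853516) -0.6236914
```

View pics/w4z.png

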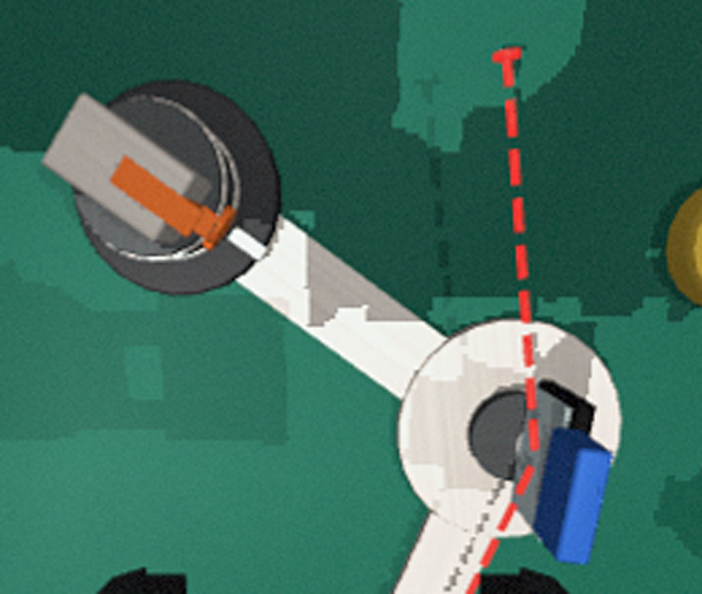

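```bash
python3 - <<'E'
from h import *
import pickle
from scipy.optimize import least_squares
p,d,c=pickle.load(open("w4.pkl","rb")); P=cloud(c,d); Z=P[:,:,2]
U,V=np.meshgrid(range(640),range(400)); hsv=cv2.cvtColor(p,cv2.COLOR_BGR2HSV)
def mm(M,z): v,u=np.nonzero(M); return (onz(c,np.c_[u,v],z)[:,:2]*1000).astype(np.float32)
A=P.reshape(-1,3)[:,:2]*1000
S=hsv[...,1]; 
# arm: low saturation, z .003-.016 (shadow incl)
arm=(Z<.02)&(S<60)&(p.min(2)>70)&(U>230)&(U<380)&(V>85)&(V<185)
X=mm(arm,.0115); C=np.array([661,23.])
u0=np.array([np.cos(-.622),np.sin(-.622)]); n0=np.array([-u0[1],u0[0]]); rel=X-C
s=rel@u0; t=rel@n0
ks=[]
for lo in range(-125,-52,6):
    k=(s>lo)&(s<=lo+6)&(abs(t)<30)
    if k.sum()>20: ks.append((lo+3,(t[k].min()+t[k].max())/2,t[k].max()-t[k].min()))
ks=np.array(ks); print(ks.round(1).tolist()); pf=np.polyfit(ks[:,0],ks[:,1],1); print("arm ang",-.622+pf[0],"offset at mirror",pf[1],"at plug",np.polyval(pf,-180))
ix=(p.min(2)>140)&(U>280)&(U<302)&(V>98)&(V<121)&(Z>.02); x=mm(ix,.03); print("idx n",len(x),x.mean(0),cv2.minAreaRect(x), "median z",np.median(Z[ix]))
L=cv2.fitLine(x,cv2.DIST_L2,0,.01,.01).ravel();print(np.arctan2(L[1],L[0]))
for q in ([515.8,127.4],[515.8,127.9],[515.2,127.5]): e=x.mean(0)-q; print("idx dir",np.arctan2(e[1],e[0]), np.hypot(*e))
# marker disc orange pixels not on top
o=(hsv[...,0]>3)&(hsv[...,0]<22)&(hsv[...,1]>130)&(U<320)&(V<140)
mk=o&(Z<.075)&(Z>.045); q=P[mk]; print("marker",mk.sum(),np.median(q,0), q.min(0),q.max(0)); e=np.median(q,0)[:2]*1000-[515.8,127.5]; print(np.arctan2(e[1],e[0]))
st=o&(Z>.118); y=mm(st,.122)
# nest rim at z .03
y=[]
cen=proj(c,[[.5158,.1275,.03]])[0]
nest=(Z>.024)&(Z<.036)
cn=max(cv2.findContours(nest.astype(np.uint8),0,1)[0],key=len).reshape(-1,2).astype(float); y=onz(c,cn,.03)[:,:2]*1000; y=y[np.hypot(*(y-[515.8,127.5]).T)>38]
f=least_squares(lambda a:np.hypot(y[:,0]-a[0],y[:,1]-a[1])-42,[515,124],loss="soft_l1"); print("nest",f.x,len(y),np.abs(f.fun).mean())
# handle
h=(Z>.122)&(Z<.131)&(U>380)&(U<440)&(V>140)&(V<240); print("handle",cv2.minAreaRect(mm(h,.126)))
E
```

```text
[[-122.0, 0.1, 34.5], [-116.0, 0.2, 34.3], [-110.0, 0.4, 34.3], [-104.0, 0.4, 34.3], [-98.0, 0.4, 34.1], [-92.0, 0.4, 34.2], [-86.0, 0.2, 34.6], [-80.0, 0.5, 34.3], [-74.0, 0.4, 34.4], [-68.0, 0.4, 34.0], [-62.0, 0.3, 34.1], [-56.0, 0.4, 34.3], [-50.0, 1.7, 44.0]]
arm ang -0.6129717401100011 offset at mirror 1.2171945386979037 at plug -0.40789224150189596
idx n 84 [544.0132  107.08165] ((544.0482177734375, 107.22257995605469), (6.393524646759033, 15.493888854980469), 56.73094177246094) median z 0.030716703640941034
-0.5479971
idx dir -0.624136446080024 34.7680756462895
idx dir -0.6357084015371359 35.06262161284914
idx dir -0.6165051775952557 35.31442445379153
marker 79 [0.53695588 0.11239945 0.06566896] [0.5310721  0.10464002 0.05195466] [0.54246553 0.12010483 0.0702698 ]
-0.619911541219107
nest [515.28930575 127.85663023] 204 1.1388878278810004
handle ((660.280029296875, 23.99182891845703), (39.957637786865234, 12.635700225830078), 82.47984313964844)
```

```bash
python3 -m pendant '[{"tx":8.2,"ty":1,"tz":2,"wx":0,"wy":0,"wz":0.13,"grip":0.2},{"tx":8.2,"ty":1,"tz":7,"wx":0,"wy":0,"wz":0.13,"grip":0.2},{"tx":8.2,"ty":1,"tz":7,"wx":0,"wy":0,"wz":0.13,"grip":0.2},{"tx":8.2,"ty":1,"tz":7,"wx":0,"wy":0,"wz":0.13,"grip":0.2},{"tx":8.2,"ty":1,"tz":7,"wx":0,"wy":0,"wz":0.13,"grip":0.2}]'
python3 -c "
from h import *
go([.6608,.0232,.095],-.13)"
```

```text
time_s: 8.02
position: [0.6613, 0.0236, 0.1641]
tcp_rot: [-0.0, 0.998, -0.065, 0.004]
wrist_force: [-0.5, 0.5, -0.1]
grip_width: 0.6
pos [0.6613 0.0236 0.1641] xang -0.1304 shift [-0.09  0.05  6.91] rot [-0.0011 -0.0074 -0.0004] dist 6.9 t 8.025 F [-0.5  0.5 -0.1] g 0.6001273745890405
```

```bash
python3 -m pendant '[{"tx":-0.1,"ty":0.05,"tz":3.5,"wx":0,"wy":-0.007,"wz":0,"grip":0.2},{"tx":-0.1,"ty":0.05,"tz":6.9,"wx":0,"wy":-0.007,"wz":0,"grip":0.2},{"tx":-0.1,"ty":0.05,"tz":6.9,"wx":0,"wy":-0.007,"wz":0,"grip":0.2},{"tx":-0.1,"ty":0.05,"tz":6.9,"wx":0,"wy":-0.007,"wz":0,"grip":0.2}]'
python3 - <<'E'
from h import *
go([.6608,.0232,.095],-.13)
q,d=optics.read_camera("wrist"); cv2.imwrite("pics/w5.png",q)
E
```

```text
time_s: 8.52
position: [0.6619, 0.0233, 0.0977]
tcp_rot: [-0.001, 0.998, -0.065, 0.002]
wrist_force: [0.6, -0.3, 0.4]
grip_width: 0.598
pos [0.6619 0.0233 0.0977] xang -0.1301 shift [-0.11  0.02  0.27] rot [-0.0015 -0.0037 -0.0001] dist 0.3 t 8.525 F [ 0.6 -0.3  0.4] g 0.5981474246242451
```

View pics/w5.png

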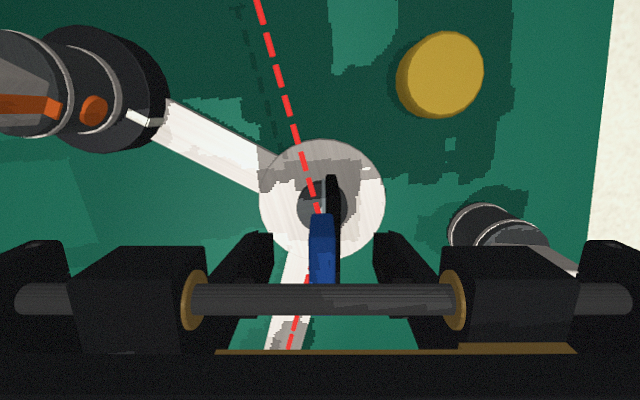

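The blue handle at (322,250) is centred between the fingers. Closing on it.

```bash
python3 -m pendant '[{"tx":-0.1,"ty":0,"tz":0.2,"wx":0,"wy":0,"wz":0,"grip":-0.3},{"tx":-0.1,"ty":0,"tz":0.2,"wx":0,"wy":0,"wz":0,"grip":-0.9},{"tx":-0.1,"ty":0,"tz":0.2,"wx":0,"wy":0,"wz":0,"grip":-0.9},{"tx":-0.1,"ty":0,"tz":0.2,"wx":0,"wy":0,"wz":0,"grip":-0.9},{"tx":-0.1,"ty":0,"tz":0.2,"wx":0,"wy":0,"wz":0,"grip":-0.9},{"tx":-0.1,"ty":0,"tz":0.2,"wx":0,"wy":0,"wz":0,"grip":-0.9}]' 25
python3 -c "
from h import *
go([.6608,.0232,.095],-.13+.407)"
```

```text
time_s: 9.32
position: [0.6614, 0.0234, 0.096]
tcp_rot: [-0.001, 0.998, -0.065, 0.002]
wrist_force: [-0.4, 0.0, 1.0]
grip_width: 0.133
pos [0.6614 0.0234 0.096 ] xang -0.1301 shift [-0.05  0.03  0.1 ] rot [-0.0007 -0.0047 -0.4071] dist 0.1 t 9.325 F [-0.4  0.   1. ] g 0.1332606450773713
```

```bash
python3 -m pendant '[{"tx":0,"ty":0,"tz":0,"wx":0,"wy":0,"wz":-0.1,"grip":-0.9},{"tx":0,"ty":0,"tz":0,"wx":0,"wy":0,"wz":-0.2,"grip":-0.9},{"tx":0,"ty":0,"tz":0,"wx":0,"wy":0,"wz":-0.3,"grip":-0.9},{"tx":0,"ty":0,"tz":0,"wx":0,"wy":0,"wz":-0.38,"grip":-0.9},{"tx":0,"ty":0,"tz":0,"wx":0,"wy":0,"wz":-0.407,"grip":-0.9},{"tx":0,"ty":0,"tz":0,"wx":0,"wy":0,"wz":-0.407,"grip":-0.9},{"tx":0,"ty":0,"tz":0,"wx":0,"wy":0,"wz":-0.407,"grip":-0.9}]'
python3 - <<'E'
from h import *
import pickle
go([.6608,.0232,.095],-.13+.407)
for n in("wrist","top","side"):
    c=optics.get_calibration(n); q,d=optics.read_camera(n); pickle.dump((q,d,c),open(n+"6.pkl","wb")); cv2.imwrite("pics/%s6.png"%n,q)
    if n=="side": cv2.imwrite("pics/side6z.png",cv2.resize(q[155:265,265:405],None,fx=5,fy=5,interpolation=cv2.INTER_CUBIC))
    if n=="top": cv2.imwrite("pics/top6z.png",cv2.resize(q[140:240,235:395],None,fx=5,fy=5,interpolation=cv2.INTER_CUBIC))
E
```

```text
time_s: 10.2
position: [0.6608, 0.0234, 0.0959]
tcp_rot: [-0.0, 0.99, 0.138, 0.002]
wrist_force: [-3.5, 0.1, 2.8]
grip_width: 0.136
pos [0.6608 0.0234 0.0959] xang 0.2761 shift [-0.01  0.01  0.09] rot [ 0.     -0.0036 -0.0009] dist 0.1 t 10.2 F [-3.5  0.1  2.8] g 0.13622794682433906
```

View pics/wrist6.png

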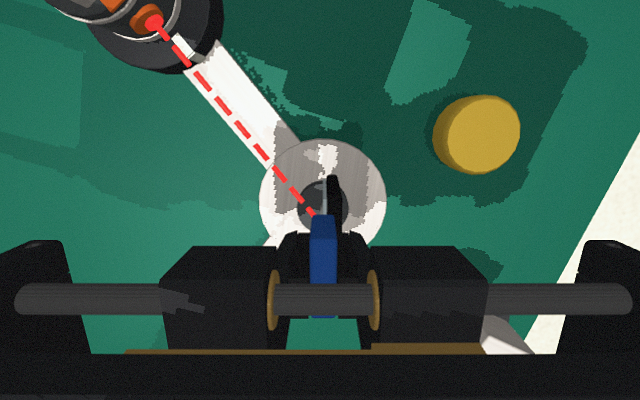

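View pics/top6z.png

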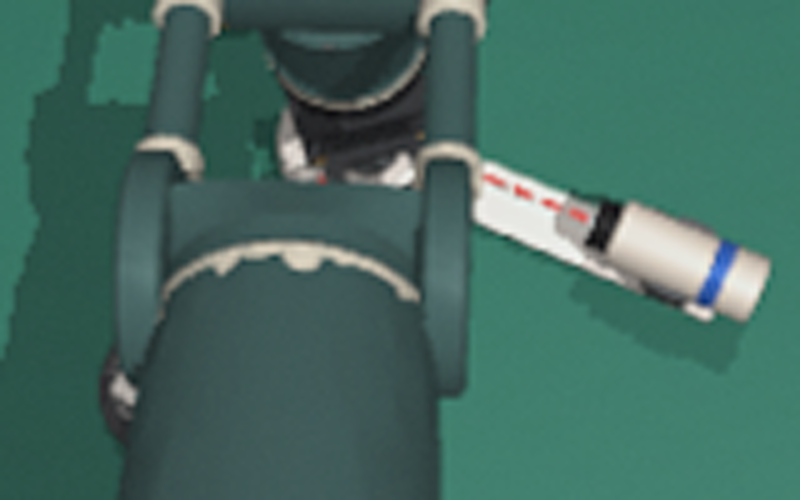

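View pics/side6z.png

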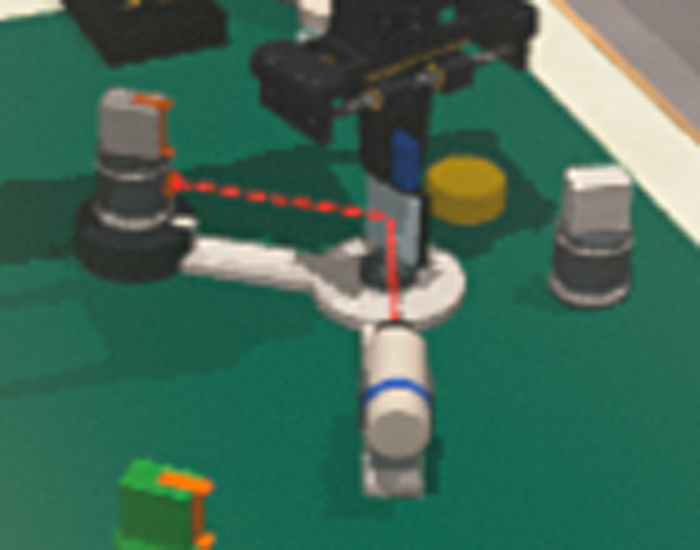

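```bash
python3 - <<'E'
from h import *
import pickle
p,d,c=pickle.load(open("wrist6.pkl","rb")); P=cloud(c,d); Z=P[:,:,2]
hsv=cv2.cvtColor(p,cv2.COLOR_BGR2HSV).astype(int); U,V=np.meshgrid(range(640),range(400))
H=hsv[...,0]; red=((H<5)|(H>174))&(hsv[...,1]>170)&(hsv[...,2]>180)&(V<215)
def mm(M,z): v,u=np.nonzero(M); return (onz(c,np.c_[u,v],z)[:,:2]*1000).astype(np.float32)
X=mm(red,.06); L=cv2.fitLine(X,cv2.DIST_HUBER,0,.01,.01).ravel(); print(len(X),"line",L,np.arctan2(L[1],L[0]))
far=X[np.hypot(*(X-[661,23]).T)>143]; print("spot",len(far),far.mean(0))
o=(H>=5)&(H<20)&(hsv[...,1]>130)&(V<45)&(U<180)
mk=o&(U>125); n,l,s,ce=cv2.connectedComponentsWithStats(mk.astype(np.uint8)); print(s[1:,4],ce[1:])
for k in range(1,n):
    if s[k,4]>15: print(k,"rays@.06",mm(l==k,.06).mean(0),"depth med",np.nanmedian(P[l==k],0).round(4))
ix=(p.min(2)>150)&(U>165)&(U<200)&(V>25)&(V<60)&(Z>.022)&(Z<.04); x=mm(ix,.03); print("idx",len(x),x.mean(0))
for a in([515.8,127.5],): 
    t=np.array(a); e=x.mean(0)-t; print("idx dir",np.arctan2(e[1],e[0]))
n0=np.array([-L[1],L[0]]); print("perp dist line to plug centre",(np.array([515.8,127.5])-L[2:])@n0, "to mirror",(np.array([660.8,23.3])-L[2:])@n0)
v=np.uint8(np.clip(p[0:70,80:230],0,255)); cv2.imwrite("pics/w6z.png",cv2.resize(v,None,fx=5,fy=5,interpolation=cv2.INTER_CUBIC))
E
```

```text
1070 line [  0.805216   -0.5929816 585.11       79.47996  ] -0.6347566
spot 267 [541.4419   111.689835]
[525] [[143.52        18.05333333]]
1 rays@.06 [535.2493  112.64499] depth med [0.5376 0.1119 0.0646]
idx 245 [544.053   107.09017]
idx dir -0.6255989939373523
perp dist line to plug centre -2.4330372424551854 to mirror -0.3542172880598935
```

View pics/w6z.png

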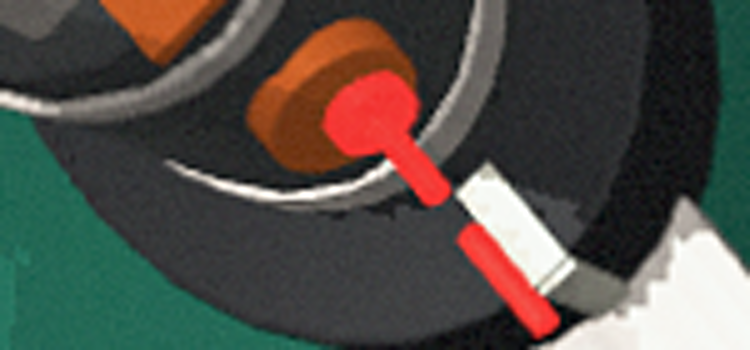

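```bash
cat > m.py <<'E'
from h import *
import pickle,sys
def run(f):
    p,d,c=pickle.load(open(f,"rb"))
    hsv=cv2.cvtColor(p,cv2.COLOR_BGR2HSV).astype(int); U,V=np.meshgrid(range(640),range(400))
    H=hsv[...,0]; red=((H<5)|(H>174))&(hsv[...,1]>170)&(hsv[...,2]>180)&(V<215)
    def mm(M,z): v,u=np.nonzero(M); return (onz(c,np.c_[u,v],z)[:,:2]*1000).astype(np.float32)
    X=mm(red,.06); L=cv2.fitLine(X,cv2.DIST_HUBER,0,.01,.01).ravel(); L=L if L[0]>0 else L*[-1,-1,1,1]
    n0=np.array([-L[1],L[0]]); print("sight",np.arctan2(L[1],L[0]))
    o=(H>=5)&(H<20)&(hsv[...,1]>130)&(V<45)&(U>125)&(U<180)
    x=mm(o|(red&(V<32)),.06)-L[2:]; t=x@n0; print("marker tang range",t.min(),t.max(),"mid",(t.min()+t.max())/2)
    far=X[np.hypot(*(X-[661,23]).T)>147]-L[2:]; print("spot tang",(far@n0).mean(), (far@n0).min(),(far@n0).max())
    for psi in(-.615,-.622,-.63):
        m=np.array([.5158+.028*np.cos(psi),.1275+.028*np.sin(psi),.06]); print(psi,"expected marker px",proj(c,m)[0].round(1),"tang",(m[:2]*1000-L[2:])@n0)
run(sys.argv[1])
E
python3 m.py wrist6.pkl
```

```text
sight -0.6347566
marker tang range -11.593385 7.1655855 mid -2.2138996
spot tang -0.052149627 -5.052771 5.110582
-0.615 expected marker px [149.5  22.6] tang -1.8798870294821133
-0.622 expected marker px [149.2  22.8] tang -2.075860728707207
-0.63 expected marker px [149.   23.1] tang -2.2998515412164275
```

```bash
python3 -m pendant '[{"tx":0,"ty":0,"tz":0,"wx":0,"wy":0,"wz":-0.008,"grip":-0.9},{"tx":0,"ty":0,"tz":0,"wx":0,"wy":0,"wz":-0.008,"grip":-0.9},{"tx":0,"ty":0,"tz":0,"wx":0,"wy":0,"wz":-0.008,"grip":-0.9},{"tx":0,"ty":0,"tz":0,"wx":0,"wy":0,"wz":-0.008,"grip":-0.9}]'
python3 - <<'E'
from h import *
import pickle
go([.6608,.0232,.095],-.13+.414)
c=optics.get_calibration("wrist"); q,d=optics.read_camera("wrist"); pickle.dump((q,d,c),open("wrist7.pkl","wb"))
cv2.imwrite("pics/w7z.png",cv2.resize(q[0:70,80:230],None,fx=5,fy=5,interpolation=cv2.INTER_CUBIC))
E
python3 m.py wrist7.pkl
```

```text
time_s: 10.85
position: [0.6608, 0.0234, 0.096]
tcp_rot: [-0.0, 0.99, 0.142, 0.002]
wrist_force: [-3.6, -1.4, 3.5]
grip_width: 0.135
pos [0.6608 0.0234 0.096 ] xang 0.2845 shift [-0.01  0.01  0.1 ] rot [ 0.0001 -0.0036  0.0005] dist 0.1 t 10.85 F [-3.6 -1.4  3.5] g 0.13532282679349264
sight -0.61854357
marker tang range -9.011037 9.77695 mid 0.3829565
spot tang -0.110462174 -5.025302 5.1309485
-0.615 expected marker px [151.1  20.9] tang 0.6437150241991407
-0.622 expected marker px [150.9  21.2] tang 0.4477154219752783
-0.63 expected marker px [150.6  21.5] tang 0.22372224335777566
```

View pics/w7z.png

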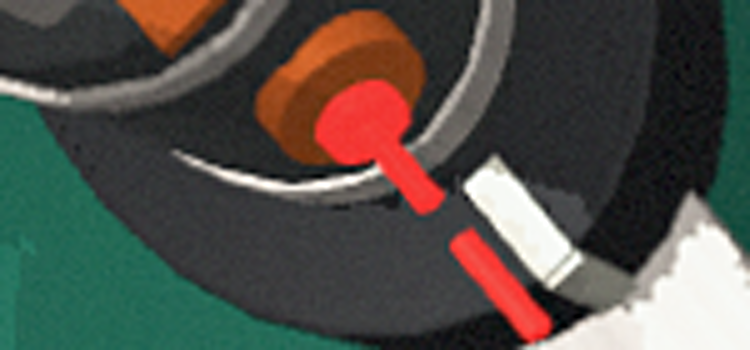

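```bash
python3 -c "
from h import *
print(abs(np.array(pose()[2]['qvel'])).max()); print(manip.hand_in())"
```

```text
0.001297792663667225
the job is handed in; nothing more can be done
None
```

I turned the plug by about 1.09 rad until its marker faced the index line and let go. Then I turned the mirror by its blue handle by about 0.415 rad. I handed in at about 11 s, still holding the handle with a 25 N grip.

**Plug:** the marker direction came out between -0.62 and -0.65 rad in world axes. The index line is at about -0.625 rad. Two of the three readings (orange stripe and gripper angle) agree with it to within 0.003 rad. The one from the block's edges differed by about 0.02 rad.

**Mirror:** the first turn left the red line about 2 mm beside the marker, so I added 0.008 rad. The last check puts the line about 0.4 mm from the marker's centre, with the red spot on the marker. The arm was still, and wrist forces stayed around 5 N in every reading I took.

**Rest of the bench:** I did not touch anything else with the arm. I did not run a separate check of every loose object afterwards.

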